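# Set and lock the suction, then hold the spotting brush ready

### The job

Get the stain-removal station ready: turn the suction regulator's T-bar knob so that its narrow nose points at the thick mark, then slide the fork lock fully home around the knob so that it cannot creep. Then draw the brush up out of its holder and hold it ready over the middle of the round perforated suction plate: slanted halfway between upright and flat, bristle end down and about 10 cm clear above the plate. Finish while still holding the brush there, still and in the air, and leave the tub, cup, bottle and wooden paddle where they are.

Things in the scene. Friction and masses are not known exactly. Their poses are not given: they have to be found in the camera images.
- regulator: White-painted regulator block fixed to the bench, 90 (x) x 170 (y) x 45 mm high; origin at the centre of its underside. On its flat top (z = 45 mm): the knob's vertical axis at y = +35 mm; the thick black mark, flat, 6 x 14 mm, on the +y side of the knob (centre at x = 0, y = +69 mm); thinner ticks to other directions are not the mark; the fork lock on the -y side. It stands either left or right on the bench.
- flow_knob (a joint): Angle of the knob, rad, 0 to 2.6, growing clockwise seen from above. At 1.5 the nose points exactly at the thick mark (regulator +y). Starts between 0.3 and 1.1. Turns with light friction (0.06 N m) and stays where left.
- knob_top (a point): Centre of the top of the black T-bar knob, on its axis, 40 mm above the regulator's top. Its z is up, its x axis points along the bar to the nose. The bar is 12 mm thick, reaches 20 mm behind the axis and 22 mm ahead (the last 8 mm are the 6 mm thick nose), and fills heights 10 to 40 mm above the regulator's top; below it is a stub of 18 mm diameter.
- lock_slide (a joint): Travel of the fork lock, m, 0 (open) to 0.05 (fully home, against its stop), along regulator +y towards the knob. Starts between 0 and 0.01. Slides with 2.5 N of friction and stays where left.
- lock_post_top (a point): Centre of the top of the lock's upright steel post: 24 mm (regulator x) by 12 mm (regulator y), top 40 mm above the regulator's top. When open (0) it is 90 mm from the knob axis, when home 40 mm. At its foot lies the fork, 42 mm wide (x), its top 10 mm above the regulator's top, with two low prongs that reach 62 mm from the post's centre towards the knob and pass either side of it.
- holder: White upright brush holder fixed to the bench on a 100 x 80 x 5 mm dark steel foot; 48 (x) x 36 (y) x 80 mm high, walls and floor 6 mm, open on top. Origin at the centre of its underside. It stands on the other side of the bench from the regulator.
- brush: Spotting brush, 200 mm long, about 90 g, standing in the holder, bristles down with its handle's end about 206 mm above the bench. Origin at the centre of the bristle end, z runs along the brush to the handle's end. Black bristle block 30 (x) x 18 (y) mm from z = 0 to 45 mm, wooden collar 31 x 19 to 60 mm, straight wooden handle 26 (x) x 16 (y) mm to 200 mm.
- brush_foot (a point): Centre of the brush's bristle end (the brush's origin), same axes as the brush.
- plate: Round perforated metal suction plate fixed to the bench, 140 mm diameter, 14 mm high; origin at the centre of its underside.
- tub: Bystander: clear open plastic tub, 100 x 150 x 70 mm high; origin at the centre of its underside.
- cup: Bystander: white cup, 86 mm across, 120 mm high; origin at the centre of its underside.
- bottle: Bystander: small amber bottle, 50 mm diameter, 110 mm high; origin at the centre of its underside.
- paddle: Bystander: wooden paddle lying flat between the robot's base and the plate, 150 mm long along its x, 36 mm wide blade, 10 mm thick; origin under its middle.
Mind the look-alikes: they are no part of the job. Leave any green or purple look-alike of the regulator alone.

How it is judged:
On the way, in this order (a step that is already met when the one before it is completed fails the run):
1. the knob's nose points at the mark while the lock is still open (value of joint flow_knob between 1.37 and 1.63 rad and value of joint lock_slide below 0.02 m), for 0.2 s.
2. the lock is fully home with the knob still at the mark (value of joint flow_knob between 1.37 and 1.63 rad and value of joint lock_slide above 0.046 m), for 0.2 s.
3. the brush is drawn clear of the holder in the fingers (contact force between brush and the fingers above 1 N and height (world z) of brush_foot above 0.085 m and contact force between brush and holder below 0.1 N), for 0.1 s.
At the end, for the whole second after the job is handed in: Knob within 0.13 rad of the mark, lock 46 mm or more along; only the fingers hold the brush, still (0.03 m/s, 0.2 rad/s), 32 to 58 degrees from vertical, bristle end down, its centre within 50 mm sideways of the plate centre and 50 to 170 mm above the plate (all of step 2 and contact force between brush and the fingers above 1 N and angle between brush's own z axis and vertical between 0.56 and 1.01 rad and horizontal distance between brush_foot and plate below 0.05 m and height (world z) of brush_foot between 0.064 and 0.184 m and linear speed of brush below 0.03 m/s and angular speed of brush below 0.2 rad/s and contact force between brush and plate below 0.1 N and contact force between brush and holder below 0.1 N and contact force between brush and regulator below 0.1 N and contact force between brush and tub below 0.1 N and contact force between brush and cup below 0.1 N and contact force between brush and bottle below 0.1 N and contact force between brush and paddle below 0.1 N); the arm keeps its last pose, push and grip.
It fails at once if the tub is pushed more than 30 mm away or knocked over (distance of tub from where it was at the start of the episode above 0.03 m or angle between tub's own z axis and vertical above 0.5 rad).
It fails at once if the cup is pushed more than 30 mm away or knocked over (distance of cup from where it was at the start of the episode above 0.03 m or angle between cup's own z axis and vertical above 0.5 rad).
It fails at once if the bottle is pushed more than 30 mm away or knocked over (distance of bottle from where it was at the start of the episode above 0.03 m or angle between bottle's own z axis and vertical above 0.5 rad).
It fails at once if the paddle is pushed more than 30 mm away or knocked over (distance of paddle from where it was at the start of the episode above 0.03 m or angle between paddle's own z axis and vertical above 0.5 rad).
It also fails if it takes over 67 s, if anything falls off the work surface, if the arm or the gripper's body presses on something with over 40 N, if the wrist force passes 120 N, or if a joint passes its speed limit or range.

### The arm

A 7-joint arm with a two-finger parallel gripper is mounted at the origin on the work surface. World frame = base frame: x ahead of the robot, y to its left, z up, the work surface at z = 0. Lengths are in m, angles in rad, forces in N, time in s.
With the tool pointing down it reaches from about 0.425 to 0.925 m from the base axis. Payload 6.8 kg.
Tool frame: the origin (TCP) lies midway between the tips of the shut fingers; the grasp point (between the pads) lies 19 mm behind it; y points along the fingers, x is the direction in which the jaws open and shut, and the axes are right-handed (so a half turn about y gives the same grasp; the last joint's range is limited). The gripper opens to 88 mm and grips with 3 to 60 N. Pads are 20 mm wide; open, the fingers measure 115 mm over their backs; the gripper's body (75 mm by 178 mm) begins 61 mm behind the grasp point.
Start: joints at [-1.36, 0.477, 0.022, 1.555, -0.011, 1.109, -0.083], TCP at [0.212, 0.641, 0.223] pointing down, gripper open.
Joint ranges: [-2.96, 2.96], [-0.34, 2.1], [-1.41, 1.46], [0.24, 2.44], [-1.37, 4.51], [0.17, 1.92], [-2.96, 2.96]. Speed limits (rad/s): [2.39, 2.39, 3.14, 3.14, 3.14, 3.14, 3.14].

### API

Orientations are given as a 3x3 rotation matrix whose columns are the frame's x, y, z axes.
In Python, from cell import arm gives the robot as it stands.
- The arm moves only by the shell command python3 -m pendant 'ROWS' [OPENING] [FORCE]. ROWS is JSON, a list of rows, each a list of 2 entries, a list of its own where there are three numbers: the shift along the tool's x, y, z in cm, then the turn about the tool's y in rad. In form: [[[tx, ty, tz], twist], ...]. A call has 1 to 5 rows; each row shifts and turns the commanded pose from where the row before left it, along the tool's axes as they then stand; what a row does not reach is not made up. A row lasts 1/12 s, in which the tool goes at most 41.7 mm and 7.16 degrees, less where a joint would pass 70% of its speed; a pose out of reach is approached as far as the arm can. A call is refused whole if a number of a shift passes 4.17 or a number of a turn 0.125, either way. A call with a gripper value outside its range is refused whole. OPENING is the opening, from -1 (shut) to 1 (fully open), set as the call begins (- or left out, the last holds). The fingers move at their own pace and stop on an object; FORCE is the grip in N (left out, the last holds). Time passes only in rows, so rows that do not move let the fingers close. It gives the time, the measured TCP pose, the force and the opening at its end, in the units of the state.
- arm.sense(): the state, without advancing time (a new reading comes with each control period).
- arm.camera(name): name is "scene" or "top"; returns the picture (384x512x3 uint8, red, green, blue); there is no depth.
- arm.get_calibration(name): a dict with "intrinsics" (3x3 intrinsics, pixels), "R" (3x3) and "t" (3): a world point X has camera coordinates R X + t. Camera axes: x right, y down, z forward; pixel columns grow to the right and rows downward; lengths in m; the calibration is good to about 2 mm. A picture is of the moment at which its call begins. get_calibration takes no time and is no camera call.
- arm.sign_off(): hands the job in, once; it reports no verdict.
The state is a dict: "time_s": time; "qpos": joint angles; "joint_vel": joint speeds; "joint_efforts": joint torques, N m; "eef_pos": TCP position; "tool_rot": TCP orientation; "wrist_force": force on the tool from outside, world axes, zero at the start; "ft_torque": the same for the moment, N m; "opening": finger opening in m.
Only numpy, scipy, OpenCV 4.12 (cv2) and the standard library are available. Lean on these libraries where they do the work, as an engineer would, in place of code of your own. Each camera call takes 0.05 s, during which the arm holds its last target. There are 200 camera calls.

## Working session

There is one attempt and no reset: what is moved stays moved. The work goes in short steps, Python scripts to look and compute and a shell command to move; the robot and the scene stay as the last step left them, time stands still between calls to the robot, and variables do not carry over. Pictures are saved under pics/ and viewed, about 8 in all and at most 12, crops included, and the job is handed in when it is done.

```bash
mkdir -p pics; ls; python3 - <<'E'
from cell import arm
import cv2, numpy as np
for n in("scene","top"):
    cv2.imwrite(f"pics/{n}0.png",cv2.resize(arm.camera(n)[:,:,::-1],(800,600),interpolation=cv2.INTER_CUBIC))
    c=arm.get_calibration(n);print(n,c)
print(arm.sense())
E
```

```text
pics
scene {'intrinsics': array([[417.23191072,   0.        , 257.02611871],
       [  0.        , 417.23191072, 191.72476818],
       [  0.        ,   0.        ,   1.        ]]), 'R': array([[-0.15460326,  0.98795997, -0.00573886],
       [ 0.69666345,  0.10489659, -0.70968778],
       [-0.70054113, -0.1137181 , -0.70449295]]), 't': array([-0.00629414, -0.31476739,  1.64357409])}
top {'intrinsics': array([[386.34672615,   0.        , 254.32330356],
       [  0.        , 386.34672615, 190.01370862],
       [  0.        ,   0.        ,   1.        ]]), 'R': array([[-7.94428596e-04, -9.99993712e-01,  3.45622417e-03],
       [-9.86739743e-01,  2.22914924e-04, -1.62310290e-01],
       [ 1.62308499e-01, -3.53933768e-03, -9.86733715e-01]]), 't': array([0.06745371, 0.54591966, 0.96494758])}
{'time_s': 0.1, 'qpos': array([-1.36009449,  0.47768109,  0.02233167,  1.55632165, -0.01148287,
        1.10930351, -0.08312165]), 'joint_vel': array([ 0.00066219, -0.0031539 ,  0.00114783, -0.00404368,  0.00066893,
       -0.00117282,  0.0002436 ]), 'joint_efforts': array([ 4.07792468e-03, -5.84091067e+01,  1.53965905e+00, -2.73314506e+01,
       -5.43181621e-02,  1.31859639e-02,  6.73712793e-05]), 'eef_pos': array([0.21140631, 0.64048056, 0.22181618]), 'tool_rot': array([[ 3.13413409e-01, -3.77775981e-04, -9.49616708e-01],
       [ 9.49615468e-01, -1.53983468e-03,  3.13413612e-01],
       [-1.58065287e-03, -9.99998743e-01, -1.23862921e-04]]), 'wrist_force': array([-0.44902879,  0.46042167,  0.51631866]), 'ft_torque': array([-0.01603972,  0.00133784,  0.0004815 ]), 'opening': 0.08787086529166262}
```

View pics/scene0.png

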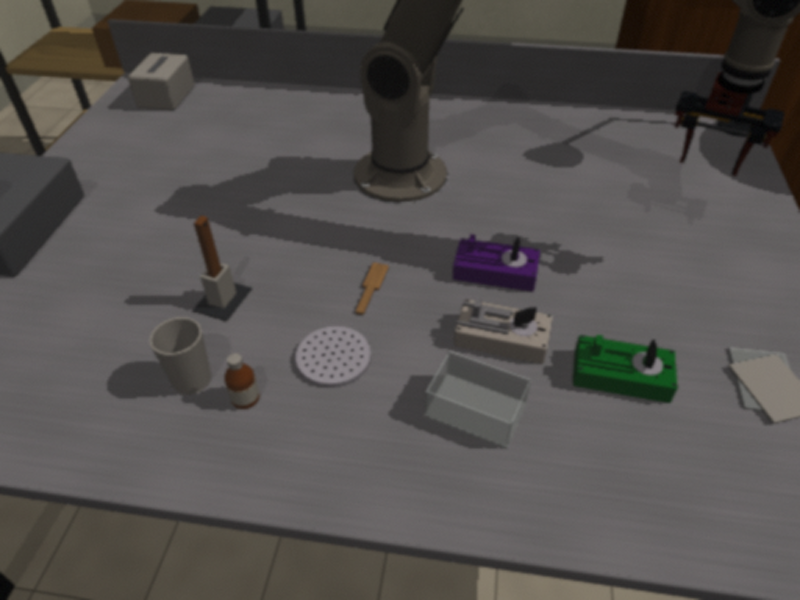

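View pics/top0.png

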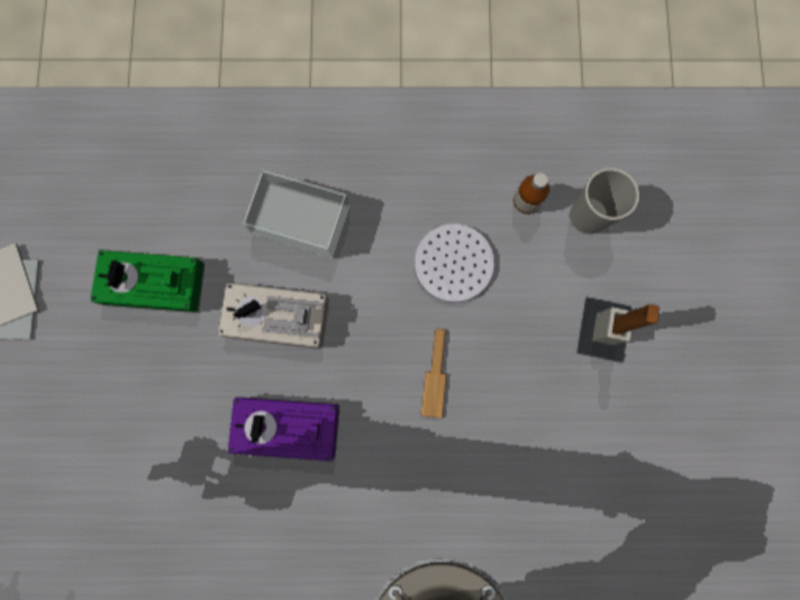

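The scene picture shows the white regulator on the left (world +y), with the holder and brush on the right. In the top picture (800 px scale), the regulator is at about (273,316), the knob at (247,310), the post at (303,315), the plate at (455,263) and the brush end at (650,313). Next I'll take zoomed crops.

```bash
cat > h.py <<'E'
from cell import arm
import cv2, numpy as np
def back(n,u,v,z):
    c=arm.get_calibration(n);R,t=c["R"],c["t"]
    d=R.T@np.linalg.solve(c["intrinsics"],[u,v,1.]);o=-R.T@t
    return (o+d*(z-o[2])/d[2]).round(4)
def proj(n,X):
    c=arm.get_calibration(n);p=c["intrinsics"]@(c["R"]@np.array(X,float)+c["t"]);return (p[:2]/p[2]).round(1)
def crop(n,u0,v0,w,h,s):
    im=arm.camera(n)[v0:v0+h,u0:u0+w,::-1];return cv2.resize(im,None,fx=s,fy=s,interpolation=cv2.INTER_CUBIC)
E
python3 - <<'E'
from h import *
a=crop("top",134,174,84,56,7);b=crop("top",360,180,84,56,7)
cv2.imwrite("pics/c1.png",cv2.resize(np.vstack([a,b]),None,fx=1,fy=.75) if 0 else np.vstack([a,b])[:,:][:784])
c=crop("top",255,130,70,70,1)
print(back("top",455/1.5625,263/1.5625,.014))
for n,(u,v) in dict(cup=(588,222),bottle=(526,203),tub=(293,218),pad=(436,375)).items(): print(n,back("top",u/1.5625,v/1.5625,0.0))
E
```

```text
[ 0.6107 -0.0332  0.014 ]
cup [ 0.6887 -0.2734  0.    ]
bottle [ 0.7239 -0.1639  0.    ]
tub [0.696  0.2531 0.    ]
pad [0.4178 0.0011 0.    ]
```

View pics/c1.png

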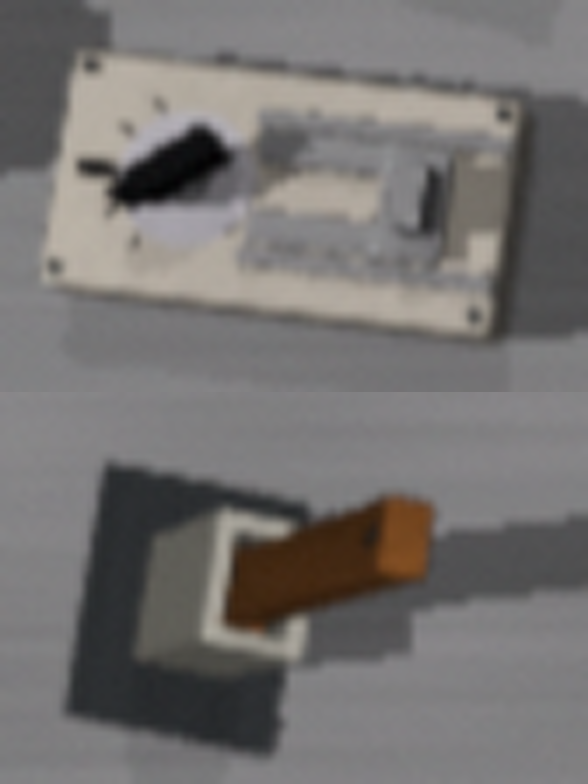

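```bash
python3 - <<'E'
from h import *
f=lambda u,v,z,o:back("top",o[0]+u/7,o[1]+v/7,z)
A=(134,174);B=(360,180-56)
reg=np.array([f(u,v,.045,A) for u,v in[(78,52),(522,95),(490,340),(42,285)]]);print("reg",reg,reg.mean(0),[np.linalg.norm(reg[i]-reg[i-1]) for i in range(4)])
y=(reg[0]+reg[3]-reg[1]-reg[2])[:2];y/=np.linalg.norm(y);print("yaxis",y,"knob axis pred",reg.mean(0)[:2]+.035*y)
n,t=f(118,195,.08,A),f(212,140,.08,A);print("nose",n,"tail",t,n-t,np.linalg.norm(n-t));m=f(97,168,.045,A);print("mark",m)
d=(n-t)[:2];print("ccw angle nose wrt y",np.arctan2(y[0]*d[1]-y[1]*d[0],y@d))
print("post",f(420,200,.085,A),f(395,148,.085,A),f(440,240,.085,A))
B=(360,180-56)
for nm,z,P in[("foot",.005,[(108,462),(308,505),(275,752),(66,712)]),("rim",.08,[(225,508),(310,520),(300,662),(203,645)]),("end",.206,[(388,495),(435,503),(428,580),(378,575)])]:
    q=np.array([f(u,v,z,B) for u,v in P]);print(nm,q.tolist(),q.mean(0),[np.linalg.norm(q[i]-q[i-1]).round(3) for i in range(4)])
for p in[(0.5,.2,.0)]:print(proj("top",p))
E
```

```text
reg [[0.5687 0.353  0.045 ]
 [0.5524 0.1867 0.045 ]
 [0.461  0.1968 0.045 ]
 [0.4813 0.3624 0.045 ]] [0.51585  0.274725 0.045   ] [np.float64(0.08790403858754156), np.float64(0.1670969179847432), np.float64(0.09195634833985089), np.float64(0.16683959362213754)]
yaxis [0.10960974 0.9939747 ] knob axis pred [0.51968634 0.30951411]
nose [0.5101 0.3265 0.08  ] tail [0.53   0.2936 0.08  ] [-0.0199  0.0329  0.    ] 0.03845022756759705
mark [0.5249 0.344  0.045 ]
ccw angle nose wrt y 0.653818147528764
post [0.5076 0.2177 0.085 ] [0.5263 0.227  0.085 ] [0.4933 0.2102 0.085 ]
foot [[0.5524, -0.2623, 0.005], [0.5355, -0.339, 0.005], [0.4402, -0.3203, 0.005], [0.4555, -0.2412, 0.005]] [ 0.4959 -0.2907  0.005 ] [np.float64(0.099), np.float64(0.079), np.float64(0.097), np.float64(0.081)]
rim [[0.5233, -0.2794, 0.08], [0.519, -0.3097, 0.08], [0.4679, -0.3029, 0.08], [0.474, -0.2687, 0.08]] [ 0.49605  -0.290175  0.08    ] [np.float64(0.05), np.float64(0.031), np.float64(0.052), np.float64(0.035)]
end [[0.5089, -0.2847, 0.206], [0.5064, -0.2993, 0.206], [0.4821, -0.2953, 0.206], [0.4837, -0.2799, 0.206]] [ 0.495275 -0.2898    0.206   ] [np.float64(0.026), np.float64(0.015), np.float64(0.025), np.float64(0.015)]
[205.2 209.5]
```

The geometry agrees with the given sizes. The knob axis is at (0.520, 0.310), with the nose about 0.65 rad anticlockwise of the mark, so the knob reads about 0.85. The brush is at (0.4955, -0.290) and the plate at (0.611, -0.033). Moving above the knob now.

```bash
python3 -m pendant '[[[-1.45,0.45,-2.65],0],[[-1.45,0.45,-2.65],0],[[-1.45,0.45,-2.65],0],[[-1.45,0.45,-2.65],0],[[-1.45,0.45,-2.65],0]]' 1
python3 -m pendant '[[[-1.45,0.45,-2.65],0],[[-1.45,0.45,-2.65],0],[[-1.45,0.45,-2.65],0],[[-1.45,0.45,-2.65],0],[[-1.45,0.45,-2.65],0]]'
python3 -m pendant '[[[-1.45,0.45,-2.65],0],[[-1.45,0.45,-2.65],0],[[-1.45,0.45,-2.65],0],[[-1.45,0.45,-2.65],0],[[-1.45,0.45,-2.65],0]]'
python3 -m pendant '[[[0,0,0],0.12],[[0,0,0],0.12],[[0,0,0],0.12],[[0,0,0],0.12],[[0,0,0],0.12]]'
python3 -m pendant '[[[0,0,0],0.11],[[0,0,0],0],[[0,0,0],0],[[0,0,0],0]]'
```

```text
time_s: 0.67
eef_pos: [0.3154, 0.5294, 0.1999]
tool_rot: [[0.313, 0.0, -0.95], [0.95, -0.0, 0.313], [-0.0, -1.0, -0.0]]
wrist_force: [-0.1, 0.7, -0.3]
opening: 0.0878
time_s: 1.08
eef_pos: [0.4186, 0.419, 0.1775]
tool_rot: [[0.313, 0.0, -0.95], [0.95, 0.0, 0.313], [0.0, -1.0, 0.0]]
wrist_force: [-0.2, 0.5, -0.2]
opening: 0.0879
time_s: 1.5
eef_pos: [0.5217, 0.3087, 0.155]
tool_rot: [[0.313, 0.0, -0.95], [0.95, 0.0, 0.313], [0.0, -1.0, -0.0]]
wrist_force: [0.6, 1.4, -1.0]
opening: 0.0881
time_s: 1.92
eef_pos: [0.5208, 0.3098, 0.1551]
tool_rot: [[0.799, -0.0, -0.602], [0.602, 0.0, 0.799], [-0.0, -1.0, 0.0]]
wrist_force: [-0.4, 0.1, -1.2]
opening: 0.0876
time_s: 2.25
eef_pos: [0.5207, 0.31, 0.1551]
tool_rot: [[0.855, -0.0, -0.519], [0.519, -0.0, 0.855], [-0.0, -1.0, 0.0]]
wrist_force: [-0.9, -0.2, -0.4]
opening: 0.0879
```

```bash
python3 -m pendant '[[[0,1.9,0],0],[[0,1.9,0],0],[[0,1.9,0],0],[[0,1.9,0],0],[[0,1.8,0],0]]' 1 15
python3 -m pendant '[[[0,0,0],0],[[0,0,0],0],[[0,0,0],0],[[0,0,0],0],[[0,0,0],0]]' -1 15
python3 -m pendant '[[[0,0,0],0],[[0,0,0],0],[[0,0,0],0],[[0,0,0],0],[[0,0,0],0]]'
python3 - <<'E'
from h import *
a=crop("top",134,164,84,66,9);cv2.imwrite("pics/k1.png",a)
E
```

```text
time_s: 2.67
eef_pos: [0.5208, 0.3099, 0.0602]
tool_rot: [[0.855, -0.0, -0.518], [0.518, 0.0, 0.855], [-0.0, -1.0, 0.0]]
wrist_force: [-0.2, -0.5, -0.1]
opening: 0.0881
time_s: 3.08
eef_pos: [0.5216, 0.3104, 0.0625]
tool_rot: [[0.857, 0.002, -0.516], [0.516, 0.001, 0.857], [0.002, -1.0, 0.0]]
wrist_force: [-0.3, 0.2, -0.1]
opening: 0.058
time_s: 3.5
eef_pos: [0.5208, 0.3099, 0.0612]
tool_rot: [[0.857, 0.0, -0.516], [0.516, 0.0, 0.857], [0.0, -1.0, 0.0]]
wrist_force: [0.2, 0.3, -0.4]
opening: 0.0248
```

View pics/k1.png

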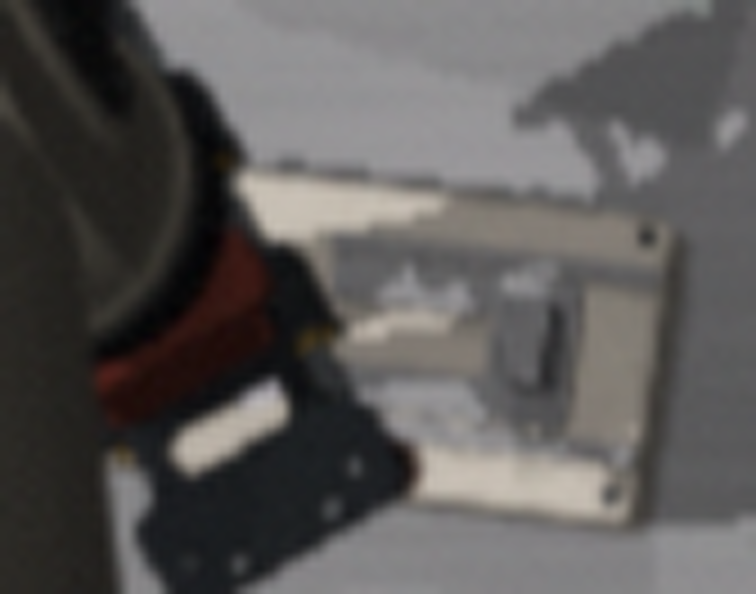

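The gripper hides the knob in this view. The post is unchanged at crop (530,345). The fingers are still closing.

```bash
python3 -m pendant '[[[0,0,0],0],[[0,0,0],0],[[0,0,0],0],[[0,0,0],0]]'
python3 -m pendant '[[[0,0,0],0.05],[[0,0,0],0.05],[[0,0,0],0.05],[[0,0,0],0.05],[[0,0,0],0.05]]'
```

```text
time_s: 3.88
eef_pos: [0.5232, 0.3113, 0.0616]
tool_rot: [[0.857, 0.005, -0.516], [0.516, 0.003, 0.857], [0.005, -1.0, -0.0]]
wrist_force: [6.6, 3.2, -4.8]
opening: 0.0117
time_s: 4.3
eef_pos: [0.5226, 0.311, 0.0615]
tool_rot: [[0.958, 0.004, -0.286], [0.286, 0.002, 0.958], [0.004, -1.0, 0.001]]
wrist_force: [4.4, 2.9, -2.8]
opening: 0.0119
```

```bash
python3 -m pendant '[[[0,0,0],0.08],[[0,0,0],0.08],[[0,0,0],0.08],[[0,0,0],0.08],[[0,0,0],0.08]]'
python3 -m pendant '[[[0,0,0],0],[[0,0,0],0],[[0,0,0],0],[[0,0,0],0],[[0,0,0],0]]'
```

```text
time_s: 4.72
eef_pos: [0.5216, 0.3109, 0.0615]
tool_rot: [[0.994, 0.002, 0.111], [-0.111, 0.001, 0.994], [0.001, -1.0, 0.002]]
wrist_force: [0.7, 1.3, -0.2]
opening: 0.0117
time_s: 5.13
eef_pos: [0.5216, 0.3108, 0.0615]
tool_rot: [[0.994, 0.002, 0.106], [-0.106, 0.002, 0.994], [0.001, -1.0, 0.002]]
wrist_force: [2.7, 4.2, -0.0]
opening: 0.0117
```

```bash
python3 -m pendant '[[[0,0,0],0],[[0,0,0],0],[[0,0,0],0],[[0,0,0],0],[[0,0,0],0]]' 0.3
python3 -m pendant '[[[0,-1,0],0],[[0,-1.5,0],0],[[0,-1.5,0],0],[[0,-1.5,0],0],[[0,-1.5,0],0]]' 
python3 -m pendant '[[[0,0,-3],0],[[0,0,-3],0],[[0,0,-3],0],[[0,0,0],0],[[0,0,0],0]]' 
python3 - <<'E'
from h import *
a=crop("top",134,164,84,66,6);b=crop("scene",280,180,84,66,6);cv2.imwrite("pics/k2.png",np.hstack([a,b])[:, :].copy() if 0 else np.vstack([a,b])[:792][::1] if 0 else cv2.resize(np.hstack([a,b]),(800,314)))
E
```

```text
time_s: 5.55
eef_pos: [0.5205, 0.3093, 0.0609]
tool_rot: [[0.994, -0.001, 0.108], [-0.108, -0.001, 0.994], [-0.001, -1.0, -0.001]]
wrist_force: [0.6, 0.3, 0.5]
opening: 0.0418
time_s: 5.97
eef_pos: [0.5209, 0.3097, 0.1326]
tool_rot: [[0.994, 0.0, 0.108], [-0.108, 0.0, 0.994], [0.0, -1.0, 0.0]]
wrist_force: [-0.1, 0.4, -0.3]
opening: 0.057
time_s: 6.38
eef_pos: [0.5113, 0.2185, 0.132]
tool_rot: [[0.994, 0.0, 0.111], [-0.111, 0.0, 0.994], [0.0, -1.0, 0.0]]
wrist_force: [0.1, 0.7, -0.1]
opening: 0.057
```

View pics/k2.png

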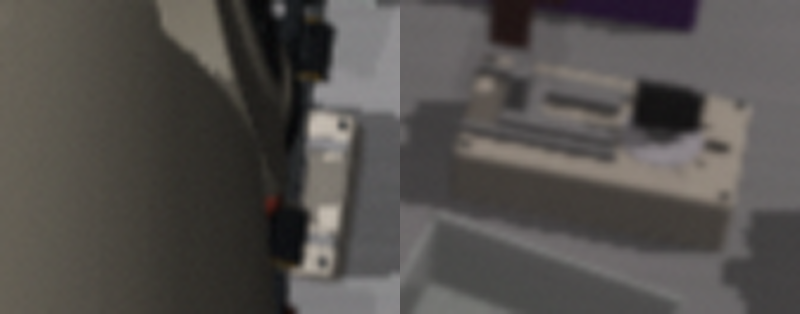

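The scene crop shows the bar, at crop (668,103), lying along the line to the mark at (717,146). The fingers straddle the post. Descending to grip it.

```bash
python3 -m pendant '[[[0,1.5,0],0],[[0,1.5,0],0],[[0,1.5,0],0],[[0,1.4,0],0],[[0,1.2,0],0]]' 0.3 25
python3 -m pendant '[[[0,0,0],0],[[0,0,0],0],[[0,0,0],0],[[0,0,0],0],[[0,0,0],0]]' -1 25
python3 -m pendant '[[[0,0,0],0],[[0,0,0],0],[[0,0,0],0]]'
python3 -m pendant '[[[0,0,0.5],0],[[0,0,1],0],[[0,0,1],0],[[0,0,1],0],[[0,0,0.5],0]]'
```

```text
time_s: 6.9
eef_pos: [0.5109, 0.2222, 0.0591]
tool_rot: [[0.994, -0.0, 0.105], [-0.105, 0.0, 0.994], [-0.0, -1.0, 0.0]]
wrist_force: [-0.4, 0.2, 0.5]
opening: 0.0574
time_s: 7.32
eef_pos: [0.5117, 0.2207, 0.061]
tool_rot: [[0.994, 0.001, 0.108], [-0.108, 0.001, 0.994], [0.001, -1.0, 0.001]]
wrist_force: [0.3, -0.1, -0.4]
opening: 0.0272
time_s: 7.57
eef_pos: [0.5108, 0.2208, 0.0608]
tool_rot: [[0.994, -0.001, 0.108], [-0.108, 0.001, 0.994], [-0.001, -1.0, 0.001]]
wrist_force: [-3.7, -0.5, 6.5]
opening: 0.024
time_s: 7.98
eef_pos: [0.5156, 0.2607, 0.0608]
tool_rot: [[0.994, 0.0, 0.108], [-0.108, 0.0, 0.994], [0.0, -1.0, 0.0]]
wrist_force: [-1.3, -2.7, 6.1]
opening: 0.0238
```

```bash
python3 -m pendant '[[[0,0,0.5],0],[[0,0,0.3],0],[[0,0,0],0]]'
python3 -m pendant '[[[0,0,0.3],0],[[0,0,0],0]]'
python3 -m pendant '[[[0,0,0.3],0],[[0,0,0],0]]'
```

```text
time_s: 8.23
eef_pos: [0.5165, 0.2686, 0.0608]
tool_rot: [[0.994, 0.0, 0.108], [-0.108, 0.001, 0.994], [0.0, -1.0, 0.001]]
wrist_force: [-1.7, 0.9, 4.4]
opening: 0.0235
time_s: 8.4
eef_pos: [0.5166, 0.2691, 0.0608]
tool_rot: [[0.994, -0.001, 0.109], [-0.109, -0.002, 0.994], [-0.001, -1.0, -0.002]]
wrist_force: [-3.5, -6.2, 9.1]
opening: 0.0242
time_s: 8.57
eef_pos: [0.5166, 0.2692, 0.0608]
tool_rot: [[0.994, -0.003, 0.111], [-0.111, -0.005, 0.994], [-0.002, -1.0, -0.005]]
wrist_force: [-5.7, -10.6, 14.2]
opening: 0.0238
```

The lock hit its stop at y=0.2692 and the force rose. Relaxing the push, releasing and rising.

```bash
python3 -m pendant '[[[0,0,-0.3],0],[[0,0,0],0],[[0,0,0],0],[[0,0,0],0],[[0,0,0],0]]' 0.3
python3 -m pendant '[[[0,-2,0],0],[[0,-3,0],0],[[0,-4,0],0],[[0,-4,0],0],[[0,-4,0],0]]'
python3 -m pendant '[[[0,0,-3.5],0],[[0,0,-3.5],0],[[0,0,-3.5],0],[[0,0,-3.5],0],[[0,0,-3.5],0]]'
python3 - <<'E'
from h import *
print(arm.sense()["qpos"].round(2))
a=crop("top",134,164,84,66,6);b=crop("scene",280,180,84,66,6);cv2.imwrite("pics/k3.png",cv2.resize(np.hstack([a,b]),(800,314)))
E
```

```text
time_s: 8.98
eef_pos: [0.5167, 0.2717, 0.0601]
tool_rot: [[0.994, 0.0, 0.107], [-0.107, 0.0, 0.994], [0.0, -1.0, 0.0]]
wrist_force: [0.0, 0.2, -0.6]
opening: 0.0535
time_s: 9.4
eef_pos: [0.5163, 0.2711, 0.2318]
tool_rot: [[0.994, -0.0, 0.108], [-0.108, -0.0, 0.994], [-0.0, -1.0, -0.0]]
wrist_force: [-0.2, 0.2, 0.3]
opening: 0.0572
time_s: 9.82
eef_pos: [0.4974, 0.0959, 0.2303]
tool_rot: [[0.994, 0.0, 0.107], [-0.107, 0.001, 0.994], [0.0, -1.0, 0.001]]
wrist_force: [-0.1, -1.1, -0.4]
opening: 0.0569
[-0.85  0.21  0.62  1.98 -0.14  1.   -0.26]
```

View pics/k3.png

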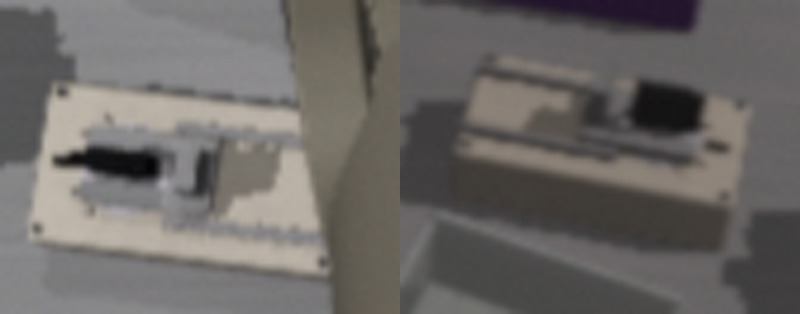

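The top crop shows the bar in line with the mark at (65,160). The fork is around the knob, with the post at (190,170) just behind it. Now to the brush.

```bash
python3 -m pendant '[[[0.33,0,-3.2],0],[[0.33,0,-3.2],0],[[0.33,0,-3.2],0],[[0.33,0,-3.2],0],[[0.33,0,-3.2],0]]'
python3 -m pendant '[[[0.33,-0.2,-3.2],0],[[0.33,-0.2,-3.2],0],[[0.33,-0.2,-3.2],0],[[0.33,-0.2,-3.2],0],[[0.33,-0.2,-3.2],0]]'
python3 -m pendant '[[[0.33,0,-3.2],0],[[0.33,0,-3.2],0],[[0,0,0],0.09],[[0,0,0],0],[[0,0,0],0]]'
python3 - <<'E'
from h import *
print(arm.sense()["qpos"].round(2))
b=crop("scene",100,110,90,110,6);cv2.imwrite("pics/b1.png",b[:600])
E
```

```text
time_s: 10.33
eef_pos: [0.4972, -0.0643, 0.2303]
tool_rot: [[0.994, 0.001, 0.106], [-0.106, 0.0, 0.994], [0.001, -1.0, 0.0]]
wrist_force: [0.1, -0.2, -0.4]
opening: 0.057
time_s: 10.75
eef_pos: [0.4966, -0.2253, 0.2403]
tool_rot: [[0.994, 0.001, 0.106], [-0.106, 0.0, 0.994], [0.001, -1.0, 0.0]]
wrist_force: [0.5, 0.4, -0.5]
opening: 0.0573
time_s: 11.17
eef_pos: [0.4963, -0.288, 0.2398]
tool_rot: [[0.981, -0.001, 0.194], [-0.194, 0.0, 0.981], [-0.001, -1.0, 0.0]]
wrist_force: [-0.5, 0.1, 0.6]
opening: 0.0572
[-0.19  0.37  0.79  1.82 -0.3   1.07  0.51]
```

View pics/b1.png

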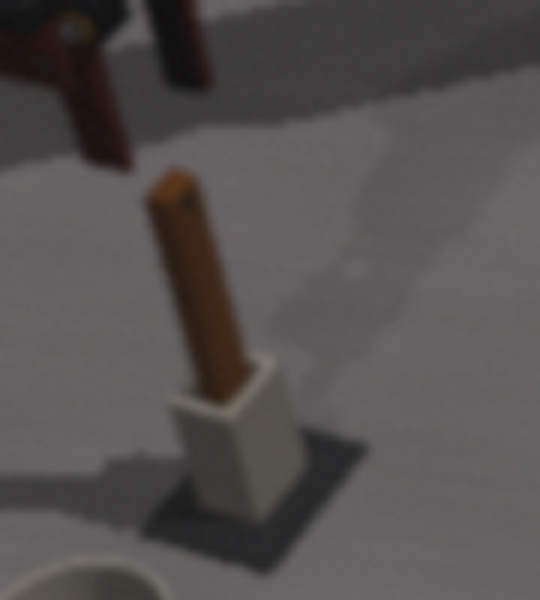

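Fingers at crop (105,165) and (190,85) straddle the brush end at (175,187). Descending to grasp.

```bash
python3 -c "
from h import *
print(back('scene',129.2,141.2,.206), proj('scene',[.4963,-.288,.24]))"
python3 -m pendant '[[[0,2,-0.2],0],[[0,2,0],0],[[0,2,0],0],[[0,2,0],0],[[0,2.2,0],0]]' - 30
python3 -m pendant '[[[0,0,0],0],[[0,0,0],0],[[0,0,0],0],[[0,0,0],0],[[0,0,0],0]]' -1 30
python3 -m pendant '[[[0,0,0],0],[[0,0,0],0],[[0,0,0],0]]'
```

```text
[ 0.4986 -0.2806  0.206 ] [124.3 130.7]
time_s: 11.63
eef_pos: [0.4965, -0.2887, 0.1375]
tool_rot: [[0.981, 0.001, 0.191], [-0.191, 0.001, 0.981], [0.001, -1.0, 0.001]]
wrist_force: [0.1, -0.3, -0.4]
opening: 0.0575
time_s: 12.05
eef_pos: [0.4963, -0.291, 0.1395]
tool_rot: [[0.981, 0.002, 0.196], [-0.196, -0.001, 0.981], [0.002, -1.0, -0.0]]
wrist_force: [0.1, -0.1, -0.4]
opening: 0.0274
time_s: 12.3
eef_pos: [0.4962, -0.2911, 0.1394]
tool_rot: [[0.98, 0.002, 0.197], [-0.197, -0.0, 0.98], [0.002, -1.0, 0.0]]
wrist_force: [-0.4, 0.7, 7.9]
opening: 0.0259
```

```bash
python3 -m pendant '[[[0,-1,0],0],[[0,-2.5,0],0],[[0,-2.5,0],0],[[0,-2.5,0],0],[[0,-2.5,0],0]]'
python3 -m pendant '[[[0,-1,0],0],[[0,0,0],0],[[0,0,0],0],[[0,0,0],0],[[0,0,0],0]]'
python3 - <<'E'
from h import *
b=crop("scene",90,90,110,130,5);cv2.imwrite("pics/b2.png",b[:600])
E
```

```text
time_s: 12.72
eef_pos: [0.4948, -0.291, 0.2498]
tool_rot: [[0.98, -0.0, 0.197], [-0.197, -0.0, 0.98], [-0.0, -1.0, -0.0]]
wrist_force: [0.8, -1.0, -1.3]
opening: 0.0258
time_s: 13.13
eef_pos: [0.4946, -0.2903, 0.2565]
tool_rot: [[0.98, -0.003, 0.197], [-0.197, 0.001, 0.98], [-0.003, -1.0, 0.0]]
wrist_force: [-0.2, 0.3, -1.4]
opening: 0.026
```

View pics/b2.png

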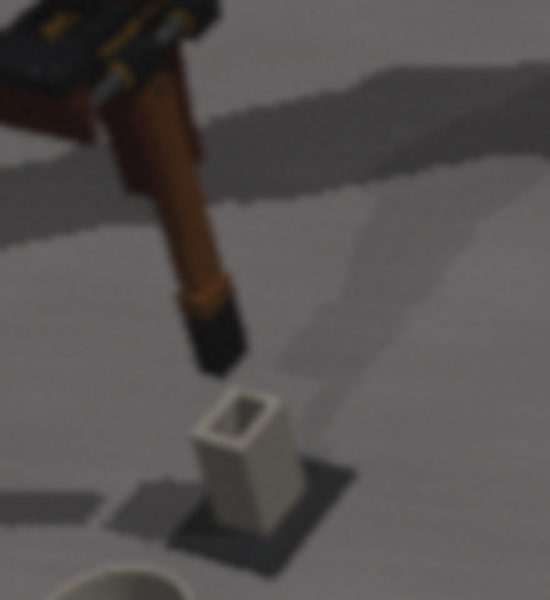

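The brush hangs upright, its bristle end at crop (218,370), clear of the holder. The tool can only twist about its vertical axis. So I'll slant the brush by swivelling it in the pads, pushing its lower end against the fixed holder's +y wall.

```bash
python3 -m pendant '[[[0,0,2],0],[[0,0,2],0],[[0,0,2.2],0],[[0,0,0],0],[[0,-0,0],0]]'
python3 -m pendant '[[[0,2,0],0],[[0,2,0],0],[[0,2,0],0],[[0,2,0],0],[[0,1.3,0],0]]'
python3 -m pendant '[[[0,0,-1],0],[[0,0,-1],0],[[0,0,-1],0],[[0,0,-1],0],[[0,0,-1],0]]' - 15
python3 -m pendant '[[[0,0,-0.7],0],[[0,0,-0.7],0],[[0,0,-0.7],0]]'
python3 - <<'E'
from h import *
b=crop("scene",90,90,110,130,5);cv2.imwrite("pics/b3.png",b[:600])
E
```

```text
time_s: 13.6
eef_pos: [0.5076, -0.2288, 0.2573]
tool_rot: [[0.981, -0.002, 0.194], [-0.194, 0.0, 0.981], [-0.002, -1.0, 0.0]]
wrist_force: [-1.0, -0.3, -2.1]
opening: 0.0258
time_s: 14.02
eef_pos: [0.5061, -0.2311, 0.1631]
tool_rot: [[0.98, -0.003, 0.198], [-0.198, -0.0, 0.98], [-0.003, -1.0, -0.001]]
wrist_force: [0.5, -0.1, -0.8]
opening: 0.0257
time_s: 14.43
eef_pos: [0.498, -0.2802, 0.1662]
tool_rot: [[0.98, 0.002, 0.197], [-0.197, 0.001, 0.98], [0.001, -1.0, 0.001]]
wrist_force: [0.9, 2.4, -1.0]
opening: 0.026
time_s: 14.68
eef_pos: [0.4936, -0.3, 0.1652]
tool_rot: [[0.981, 0.0, 0.196], [-0.196, 0.001, 0.981], [0.0, -1.0, 0.001]]
wrist_force: [0.5, 2.2, -1.7]
opening: 0.0258
```

View pics/b3.png

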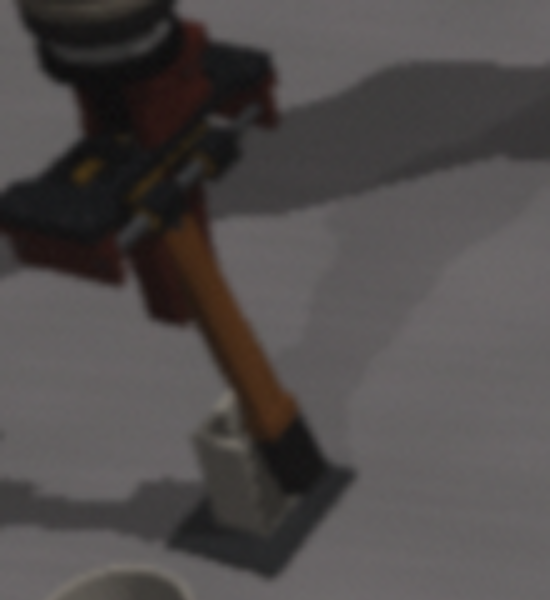

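The brush is swivelling about the pads at only ~2 N, roughly 20° so far. The bristle end is at crop (300,465). Continuing about 6 cm, then lifting.

```bash
python3 -m pendant '[[[0,0,-1],0],[[0,0,-1],0],[[0,0,-1],0],[[0,0,-1],0],[[0,0,-1],0]]'
python3 -m pendant '[[[0,0,-0.8],0],[[0,0,-0.4],0],[[0,0,0],0],[[0,0,0],0]]'
python3 -m pendant '[[[0,0,0],0],[[0,0,0],0],[[0,-2,0],0],[[0,-3,0],0],[[0,-3,0],0]]' - 45
python3 -m pendant '[[[0,-3,0],0],[[0,0,0],0],[[0,0,0],0]]'
python3 - <<'E'
from h import *
a=crop("top",300,130,150,110,4);b=crop("scene",70,80,150,110,4);cv2.imwrite("pics/b4.png",cv2.resize(np.hstack([a,b]),(800,293)))
E
```

```text
time_s: 15.15
eef_pos: [0.4833, -0.3502, 0.1652]
tool_rot: [[0.98, -0.0, 0.197], [-0.197, -0.001, 0.98], [0.0, -1.0, -0.001]]
wrist_force: [-0.1, 1.1, -0.2]
opening: 0.0261
time_s: 15.48
eef_pos: [0.4812, -0.3612, 0.1652]
tool_rot: [[0.98, 0.0, 0.197], [-0.197, -0.001, 0.98], [0.0, -1.0, -0.001]]
wrist_force: [1.1, 0.1, -1.0]
opening: 0.0257
time_s: 15.9
eef_pos: [0.4809, -0.3598, 0.2454]
tool_rot: [[0.981, -0.002, 0.196], [-0.196, 0.001, 0.981], [-0.002, -1.0, 0.0]]
wrist_force: [1.1, -0.2, -1.4]
opening: 0.0256
time_s: 16.15
eef_pos: [0.4822, -0.3609, 0.2767]
tool_rot: [[0.981, 0.003, 0.196], [-0.196, -0.001, 0.981], [0.003, -1.0, -0.001]]
wrist_force: [0.7, 0.0, -1.8]
opening: 0.0256
```

View pics/b4.png

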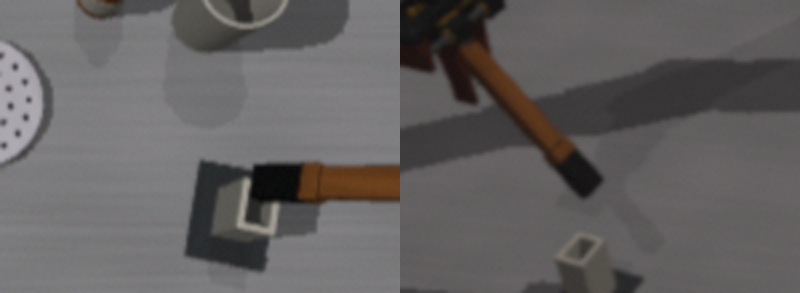

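The brush is slanted. Its bristle end is at display (252,183) in the top crop and (592,187) in the scene crop. Triangulating.

```bash
python3 - <<'E'
from h import *
P=[]
for n in("top","scene"):
    c=arm.get_calibration(n);P.append(c["intrinsics"]@np.c_[c["R"],c["t"]])
X=cv2.triangulatePoints(P[0],P[1],np.array([[394.5],[198.6]]),np.array([[142.],[150.1]]));X=(X[:3]/X[3]).ravel()
s=arm.sense();R=s["tool_rot"];g=s["eef_pos"]-.019*R[:,1];d=g-X
print(X,proj("top",X),proj("scene",X),d,np.linalg.norm(d),np.degrees(np.arccos(d[2]/np.linalg.norm(d))))
t=np.array([.6107,-.0332,.114]);print("shift cm tool",(R.T@(t-X))*100)
E
```

```text
[ 0.50355348 -0.24661666  0.18191105] [394.2 198.7] [141.8 150.1] [-0.02238478 -0.11305581  0.11118592] 0.1601405752226838 46.028377205788075
shift cm tool [ 6.33129544  6.80132229 23.02273409]
```

About 46° from vertical. Carrying it over the plate.

```bash
python3 -m pendant '[[[0,0,1],0],[[0.3,0,1.5],0],[[0.5,0,2],0],[[0.6,0,2],0],[[0.6,0,2],0]]'
python3 -m pendant '[[[0.6,0,2],0],[[0.6,0,2],0],[[0.6,0,2],0],[[0.6,0,2],0],[[0.6,0,2],0]]'
python3 -m pendant '[[[0.6,0,2],0],[[0.6,0,1.5],0],[[0.5,0,1],0],[[0.2,0.5,0],0],[[0,1,0],0]]'
python3 -m pendant '[[[0,1.2,0],0],[[0,1.2,0],0],[[0,1.2,0],0],[[0,1,0],0],[[0,0.5,0],0]]'
python3 -m pendant '[[[0,0,0],0],[[0,0,0],0],[[0,0,0],0],[[0,0,0],0],[[0,0,0],0]]'
python3 - <<'E'
from h import *
a=crop("top",240,110,150,110,4);b=crop("scene",140,130,150,110,4);cv2.imwrite("pics/b5.png",cv2.resize(np.hstack([a,b]),(800,293)))
E
```

```text
time_s: 16.67
eef_pos: [0.5175, -0.279, 0.2737]
tool_rot: [[0.98, -0.002, 0.197], [-0.197, 0.001, 0.98], [-0.003, -1.0, 0.001]]
wrist_force: [0.7, 0.1, -0.6]
opening: 0.0258
time_s: 17.08
eef_pos: [0.5665, -0.1867, 0.2736]
tool_rot: [[0.981, -0.003, 0.196], [-0.196, 0.001, 0.981], [-0.003, -1.0, 0.0]]
wrist_force: [0.6, 0.2, -0.3]
opening: 0.0259
time_s: 17.5
eef_pos: [0.5951, -0.1489, 0.2601]
tool_rot: [[0.981, 0.001, 0.196], [-0.196, -0.001, 0.981], [0.001, -1.0, -0.001]]
wrist_force: [-0.3, -0.9, -0.6]
opening: 0.0256
time_s: 17.92
eef_pos: [0.5931, -0.1488, 0.207]
tool_rot: [[0.98, -0.003, 0.198], [-0.198, 0.0, 0.98], [-0.003, -1.0, -0.0]]
wrist_force: [0.3, 1.1, -1.4]
opening: 0.0259
time_s: 18.33
eef_pos: [0.5946, -0.1486, 0.2097]
tool_rot: [[0.98, 0.001, 0.197], [-0.197, -0.0, 0.98], [0.001, -1.0, 0.0]]
wrist_force: [-0.4, 0.4, -1.3]
opening: 0.0257
```

View pics/b5.png

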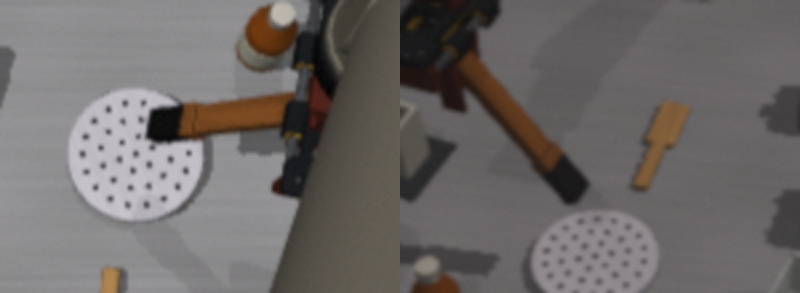

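The bristle end is over the plate, at top display (147,124) and scene (578,190). Triangulating to confirm, with all bystanders unmoved in view.

```bash
python3 - <<'E'
from h import *
P=[]
for n in("top","scene"):
    c=arm.get_calibration(n);P.append(c["intrinsics"]@np.c_[c["R"],c["t"]])
X=cv2.triangulatePoints(P[0],P[1],np.array([[295.1],[156.5]]),np.array([[206.75],[201.25]]));X=(X[:3]/X[3]).ravel()
s=arm.sense();R=s["tool_rot"];g=s["eef_pos"]-.019*R[:,1];d=g-X
print(X,proj("top",X),proj("scene",X),np.linalg.norm(d),np.degrees(np.arccos(d[2]/np.linalg.norm(d))))
print("plate",back("top",240+136/2.667,110+154/2.667,.014)); print("shift",R.T@(np.array([.6107,-.0332,.114])-X)*100)
E
```

```text
[ 0.61679839 -0.03343933  0.12053714] [295.5 156.4] [207.1 201.3] 0.15941106456697304 47.342490798223736
plate [ 0.6123 -0.0327  0.014 ]
shift [-0.60311562  0.6532604  -0.09654483]
```

```bash
python3 -m pendant '[[[0,0,0],0],[[0,0,0],0],[[0,0,0],0],[[0,0,0],0],[[0,0,0],0]]'
python3 -c "
from cell import arm
s=arm.sense();print(s['joint_vel'].round(4),s['opening']);print(arm.sign_off())"
```

```text
time_s: 18.85
eef_pos: [0.5943, -0.1485, 0.2091]
tool_rot: [[0.98, -0.0, 0.197], [-0.197, 0.0, 0.98], [-0.0, -1.0, 0.0]]
wrist_force: [0.4, -0.3, -0.7]
opening: 0.0255
[ 0.0001  0.0024 -0.0003  0.0002  0.0013 -0.0011 -0.0001] 0.025497994459013438
the job is handed in; nothing more can be done
None
```

I handed the job in at about 19 s. No verdict was reported, so the results below are my own last measurements.

- **Knob and lock:** I gripped the knob's bar and turned it about 0.65 rad clockwise to the mark. I then gripped the lock post and slid it about 48.5 mm until it hit its stop. The picture after release shows the bar in line with the mark and the fork around the knob.
- **Brush:** I drew it straight up, and the picture showed it clear of the holder. The tool only stays vertical, so I slanted the brush by pressing its lower end against the fixed holder at about 2 N until it swivelled in the pads. I then raised the grip to 45 N.
- **Final pose:** The bristle end is about 5 mm sideways of the plate centre and about 107 mm above the plate. The brush is about 47° from vertical, with the arm nearly still (joint speeds up to 0.0024 rad/s).
- **Bystanders:** The bottle and paddle look untouched in the last picture. The tub and cup were only partly in view there, but no contact showed in the forces.

One check disagreed slightly. The measured distance from grip to bristle end was 159 mm, against about 150 mm expected. I put this down to picture accuracy; it is too small to matter for the slant or height limits.

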